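Slide the crock to its filming mark and pan the camera onto it

TASK

Set up the next shot: slide the lidded crock along the table, without lifting or tipping it, from the taped corner marks it stands in to the middle of the other, empty set of marks. Then turn the filming camera onto it with the remote: tilt the stick well over to the crock's side and hold it there while the camera pans, and let it spring back when the crock is in the middle of the camera's view. Do not work the zoom (stick towards or away from the robot), do not touch the camera itself, and leave the orange mug and the spice jar where they are.

Things in the scene. Friction and masses are not known exactly. Their poses are not given: they have to be found in the camera images.
- crock_mid (a point): Point on the upright axis of the loose lidded crock (off-white, pink band; 0.45 to 0.85 kg), half-way up, 79 mm above its underside. Body near-cylindrical, 138 mm across, vertical-sided to 125 mm; grey dome lid (fixed shut) 142 mm across at 126 mm, rounding to the top at 158 mm. A lip on the lid, 26 mm wide, stands out to 80 mm from the axis along the crock's own -x.
- crock: The same crock; origin at the centre of its underside, z up. It slides under a level push of about 3 to 9 N, and does not tip if pushed no higher than about 100 mm.
- mark_from_mid (a point): Centre, on the table, of the corner marks in which the crock stands at the start: four flat L-shaped corners of tan masking tape round a 196 mm square (inner edges), nothing to catch on. The two sets look alike and lie side by side across the robot's front, 0.28 to 0.41 m apart; either may be the left one.
- mark_to_mid (a point): Centre, on the table, of the other, empty set of corner marks, where the crock must go.
- tripod: Low black table tripod with a motor drum, fixed, at the far side of the table; the camera turns on top of it. Origin on the table at the tip of its front foot (nearest the robot), 78 mm in front of the pan axis; axes x away from the robot, y left.
- lens (a point): Middle of the lens front of the camera (grey and black, 112 mm wide, lens barrel 62 mm across), 68 mm ahead of the upright pan axis, 132 mm above the table. The camera looks level along this point's -x axis, roughly towards the robot; the point's y is sideways in the view. The crock is centred when its axis lies on the line from here along -x. Turns up to 0.9 rad either way.
- stick_pivot (a point): Point about which the stick tilts, 42 mm above the table. The remote is a fixed black box, 150 x 120 x 42 mm, with an aluminium top, at the near right or near left; the stick is 18 mm ahead of its middle. This point's axes are the remote's: x lengthwise, away from the robot (zoom), y to its left (pan). An aerial stub, 77 mm high, is at its far left corner.
- knob (a point): Centre of the stick's black knob, 78 mm from the pivot along the stick (120 mm above the table at rest). The knob widens from 20 mm across at 50 mm from the pivot to 33 mm at 76 to 84 mm and ends, rounded, at 92 mm. Below it is an 11 mm steel shaft, in a rubber gaiter below 26 mm.
- stick_side (a joint): Sideways tilt of the stick, rad, -0.4 to 0.4, positive towards the remote's +y (left). Spring-centred: about 6 N at the knob holds it fully over. Pans the camera: stick to +y swings the view to the robot's left (+y), to -y right. No panning below about 0.1 rad of tilt, then faster with tilt, to about 0.12 rad/s fully over; let go, it springs up and the camera stops and stays.
- stick_fore (a joint): Fore-and-aft tilt of the stick, rad, -0.4 to 0.4, positive away from the robot; works the zoom. Spring-centred, about 3.5 N at the knob for full tilt. To be left alone (a lean under 0.25 rad does nothing).
- mug: Orange mug, 101 mm tall, 81 mm across plus handle, loose, at the far left; origin at the centre of its underside. Not to be moved.
- jar: Spice jar with a red cap, 45 mm across, 106 mm tall, loose, between the robot and the marks; origin at the centre of its underside. Not to be moved.
Things that resemble listed ones, but are neither listed nor needed, are in the scene too. Leave any blue look-alike of the part that bears stick_pivot alone. What is shaped like the crock but red is not meant.

How it is judged:
On the way, in this order (a step that is already met when the one before it is completed fails the run):
1. the crock has been slid to the empty marks, within 20 mm of their middle, and stands still (horizontal distance between crock_mid and mark_to_mid below 0.02 m and angle between crock's own z axis and vertical below 0.05 rad and height (world z) of crock below 0.006 m and linear speed of crock below 0.01 m/s), for 0.3 s.
2. the stick is held over sideways (more than 0.15 rad) towards the side on which the crock lies in the view (((value of joint stick_side above 0.15 rad and y of crock_mid in the frame of lens above 0.01 m) or (value of joint stick_side below -0.15 rad and y of crock_mid in the frame of lens below -0.01 m))), for 0.5 s.
At the end, for the whole second after the job is handed in: The crock stands still and upright on the table within 20 mm of the middle of the formerly empty marks; the line of sight of the camera passes within 30 mm of the crock's axis (measured sideways); the stick is upright again (within 0.06 rad), so that the camera has stopped panning (all of step 1 and y of crock_mid in the frame of lens between -0.03 and 0.03 m and value of joint stick_side between -0.06 and 0.06 rad and value of joint stick_fore between -0.06 and 0.06 rad); the robot touches nothing.
It fails at once if the crock is lifted (more than 10 mm) or tipped (more than 0.15 rad) (height (world z) of crock above 0.01 m or angle between crock's own z axis and vertical above 0.15 rad).
It fails at once if the robot touches the camera or its tripod (contact force between any of the fingers, the arm and tripod above 0.5 N).
It fails at once if the zoom is worked: the stick leans more than 0.25 rad fore or aft (value of joint stick_fore above 0.25 rad or value of joint stick_fore below -0.25 rad).
It fails at once if the mug or the spice jar is moved by more than 30 mm or knocked over (distance of any of mug, jar from where it was at the start of the episode above 0.03 m or angle between any of mug, jar's own z axis and vertical above 0.5 rad).
It also fails if it takes over 72 s, if anything falls off the work surface, if the arm or the gripper's body presses on something with over 40 N, if the wrist force passes 120 N, or if a joint passes its speed limit or range.

ROBOT

A 6-joint arm with a two-finger parallel gripper is mounted at the origin on the work surface; the furniture and walls round the work are solid. World frame = base frame: x ahead of the robot, y to its left, z up, the work surface at z = 0. Lengths are in m, angles in rad, forces in N, time in s.
With the tool pointing down it reaches from about 0.375 to 0.925 m from the base axis. Payload 5.7 kg.
Tool frame: the origin (TCP) lies midway between the tips of the shut fingers; the grasp point (between the pads) lies 19 mm behind it; z points along the fingers, y is the line along which they close (so a half turn about z gives the same grasp; the last joint's range is limited). The gripper opens to 88 mm and grips with 3 to 60 N. Pads are 20 mm wide; open, the fingers measure 115 mm over their backs; the gripper's body (75 mm by 178 mm) begins 61 mm behind the grasp point.
Start: joints at [-1.277, 0.359, 1.51, -0, 1.272, -0.115], TCP at [0.238, -0.551, 0.223] pointing down, gripper open.
Joint ranges: [-2.97, 2.97], [-1.01, 2.36], [0.21, 2.38], [-0.96, 4.11], [0.2, 2.71], [-2.98, 2.98]. Speed limits (rad/s): [2.39, 2.39, 3.14, 3.14, 3.14, 3.14].

INTERFACE

Orientations are given as a unit quaternion [x, y, z, w].
In Python, from bench import move_ptp, servo_line, goto_joints, move_gripper, sleep, inverse_kinematics, capture, PlanningError, close_job, spot_in, silhouettes, current_clock, current_joint_pos, current_qvel, current_joint_torque, current_position, current_orientation, current_force, current_torque, current_finger_gap, current_grip_force gives the robot as it stands. Calls block until the motion is done:
- move_ptp(position, orientation): joint-space move of the TCP to a pose.
- servo_line(position, orientation=None, rate=0.15, contact_N=None): straight line of the TCP; orientation=None keeps the orientation; rate is the mean speed in m/s. With contact_N (N) it stops when the force on the tool has changed by that much, and returns True; else False.
- goto_joints(angles): joint-space move.
- move_gripper(opening): finger opening in m; the grip force is fixed at half the most; returns when the fingers have stopped.
- sleep(seconds).
- inverse_kinematics(position, orientation): joint angles nearest the present ones, or None.
- capture(name): name is "scene" or "top" or "wrist"; returns a dict with "image" (420x560x3 uint8, blue, green, red), "range_z" (420x560 float32, m along the optical axis (not along the pixel's ray), 0 where there is no reading), "intrinsics" (3x3 intrinsics, pixels), "R" (3x3) and "t" (3): a world point X has camera coordinates R X + t. Camera axes: x right, y down, z forward; pixel columns grow to the right and rows downward; lengths in m; the calibration is good to about 2 mm. A picture is of the moment at which its call begins.
A pose or a line that the arm cannot do raises PlanningError and nothing moves.
- close_job(): hands the job in; it is judged then, once.
Trained networks look in the newest picture that a camera, given by its name, has taken for a name from the list of things; names that differ only in an ending like _2 or _b are one class to them, and where a whole thing is asked for, a point or a joint stands for the part that bears it (a point fixed in the world has none). Each returns a list of dicts, best first, with "conf" (0 to 1); they miss things now and then, are a little off and sometimes report something else, mostly with a low value. They report only what shows in the picture. A call takes as long as a camera call. They do not tell look-alikes from the thing itself.
- spot_in(camera, query): "xy" ([column, row] in pixels, amid what is visible of it).
- silhouettes(camera, query): "region" (420x560 bool, what is visible of it) and "xy" ([column, row] in pixels, amid what is visible of it).
Readings, each from a call of its own:
- current_clock(): time.
- current_joint_pos(): joint angles.
- current_qvel(): joint speeds.
- current_joint_torque(): joint torques, N m.
- current_position(): TCP position.
- current_orientation(): TCP orientation.
- current_force(): force on the tool from outside, world axes, zero at the start.
- current_torque(): the same for the moment, N m.
- current_finger_gap(): finger opening in m.
- current_grip_force(): force on a finger pad.
Only numpy, scipy, OpenCV 4.12 (cv2) and the standard library are available. Lean on these libraries where they do the work, as an engineer would, in place of code of your own. Each camera call takes 0.05 s, during which the arm holds its last target. There are 200 camera calls.

## Working session

There is one attempt and no reset: what is moved stays moved. The work goes in short steps, each a Python script; the robot and the scene stay as the last script left them, time stands still between calls to the robot, and variables do not carry over. Pictures are saved under pics/ and viewed, at most 10 in all, crops included, and the job is handed in when it is done.

```bash
mkdir -p pics
cat > h.py <<'E'
from bench import *
import numpy as np, cv2
def world(c,u,v,z=None):
    K,R,t=c["intrinsics"],c["R"],c["t"]
    d=R.T@np.linalg.inv(K)@np.array([u,v,1.]); o=-R.T@t
    if z is None: return o+d*c["range_z"][int(round(v)),int(round(u))]
    return o+d*(z-o[2])/d[2]
def cloud(c):
    K,R,t=c["intrinsics"],c["R"],c["t"]; Z=c["range_z"]
    v,u=np.indices(Z.shape)
    P=np.stack([(u-K[0,2])/K[0,0]*Z,(v-K[1,2])/K[1,1]*Z,Z],-1)
    return (P-t)@R
E
python3 - <<'E'
from h import *
np.set_printoptions(precision=3,suppress=True)
for n in("scene","top"):
    c=capture(n); cv2.imwrite(f"pics/{n}0.png",c["image"]); np.savez(f"{n}0.npz",**c)
    print(n,-c["R"].T@c["t"])
    P=cloud(c)
    for q in("crock","tripod","lens","stick_pivot","knob","mug","jar","mark_from_mid","mark_to_mid"):
        for d in spot_in(n,q)[:4]:
            x=np.array(d["xy"]); print(q,round(d["conf"],2),x,P[int(x[1]),int(x[0])])
print(current_clock())
E
```

```text
scene [-0.606  0.805  0.699]
crock 0.85 [359.7 243.8] [ 0.297 -0.04   0.074]
crock 0.71 [326.3 198.3] [ 0.562 -0.128  0.098]
tripod 0.58 [246.7 171.3] [0.821 0.023 0.142]
lens 0.9 [246.2 172.9] [0.818 0.025 0.139]
stick_pivot 0.79 [256.6 272.3] [0.361 0.252 0.041]
knob 0.9 [218.6 306.1] [0.25  0.415 0.061]
knob 0.78 [252.2 247.4] [0.391 0.246 0.1  ]
mug 0.76 [186.6 216.9] [0.732 0.287 0.067]
jar 0.84 [311.4 237.1] [0.397 0.051 0.074]
mark_from_mid 0.49 [323.8 235.5] [ 0.508 -0.08  -0.   ]
mark_to_mid 0.56 [293.9 246.8] [0.493 0.046 0.002]
top [0.454 0.073 1.255]
crock 0.97 [368.4 183.6] [ 0.56  -0.181  0.157]
crock 0.86 [337.8 260.3] [ 0.34  -0.088  0.156]
tripod 0.85 [304.6  81.9] [0.853 0.001 0.174]
lens 0.84 [306.9  83.2] [ 0.85  -0.005  0.168]
stick_pivot 0.77 [229.3 244.6] [0.382 0.235 0.051]
stick_pivot 0.75 [177.9 296.4] [0.219 0.401 0.041]
stick_pivot 0.62 [368.9 180.5] [ 0.569 -0.181  0.154]
stick_pivot 0.33 [226.3 237.4] [0.408 0.232 0.135]
knob 0.75 [172.6 287.6] [0.252 0.411 0.064]
knob 0.75 [388.5 155.9] [ 0.667 -0.285 -0.   ]
knob 0.44 [225.8 239. ] [0.402 0.236 0.132]
mug 0.91 [212.5 122.7] [0.781 0.295 0.008]
jar 0.46 [212.3 122.7] [0.781 0.295 0.008]
mark_from_mid 0.89 [338.  212.2] [ 0.48  -0.117 -0.003]
mark_to_mid 0.78 [237.4 216.3] [ 0.47   0.215 -0.   ]
mark_to_mid 0.34 [293.9 230.7] [0.426 0.035 0.11 ]
1.0
```

View pics/scene0.png

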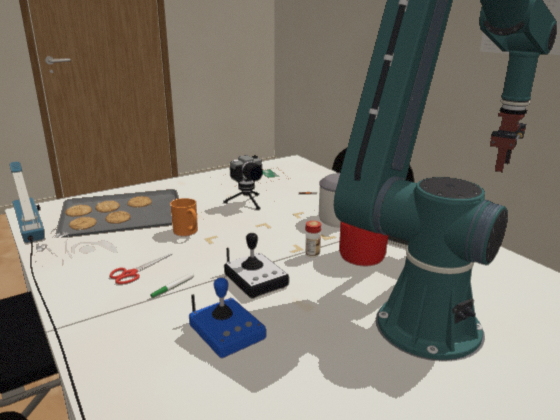

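View pics/top0.png

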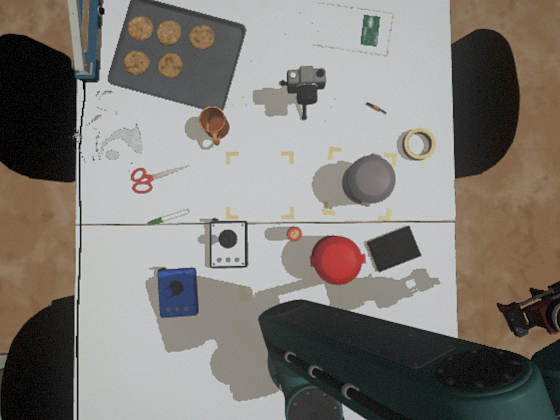

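The scene view shows the off-white, grey-lidded crock at (330,200), partly behind the arm, with the red look-alike at (362,240). The silver-topped remote is at (256,270) and the blue one at (228,325).

Candidates in the top view:
- **Crock:** grey lid (369,180) or red (338,260). I choose the grey one.
- **Remote:** silver (229,244) or blue (177,291). I choose the silver one.
- **Marks:** the empty set is around (260,185), and the crock stands in the right-hand set.

Next I measure these and take one close crop.

```bash
cat > m.py <<'E'
from h import *
from scipy.optimize import least_squares
np.set_printoptions(precision=4,suppress=True)
def circ(p,r=None):
    f=lambda s:np.hypot(p[:,0]-s[0],p[:,1]-s[1])-(s[2] if r is None else r)
    return least_squares(f,[*p.mean(0)[:2],.07],loss="soft_l1",f_scale=.002).x
def mask_pts(c,n,q,near):
    P=cloud(c); best=None
    for d in silhouettes(n,q):
        p=P[d["region"]&(c["range_z"]>0)]
        if len(p) and np.hypot(*(np.median(p,0)[:2]-near))<.08: return p
E
python3 - <<'E'
from m import *
T=capture("top"); S=capture("scene")
hsv=cv2.cvtColor(T["image"],cv2.COLOR_BGR2HSV); P=cloud(T)
m=((hsv[...,1]>50)&(hsv[...,0]>12)&(hsv[...,0]<32)&(abs(P[...,2])<.012)&(P[...,0]>.38)&(P[...,0]<.72)&(P[...,1]>-.29)&(P[...,1]<.27)).astype(np.uint8)
n,l,st,ce=cv2.connectedComponentsWithStats(m)
for i in range(1,n):
    if st[i,4]>12: print("tape",st[i],world(T,*ce[i],0))
for nme,c in(("top",T),("scene",S)):
    p=mask_pts(c,nme,"crock",[.57,-.17])
    if p is not None:
        print(nme,"crock",len(p),p[:,2].max())
        rim=p[(p[:,2]>.118)&(p[:,2]<.138)]; print("rim",len(rim),circ(rim) if len(rim)>8 else "")
        side=p[(p[:,2]>.01)&(p[:,2]<.12)]; print("side",len(side),circ(side,.069) if len(side)>8 else "")
    for q,near in(("knob",[.40,.235]),("jar",[.42,.04]),("tripod",[.85,0]),("lens",[.85,0]),("stick_pivot",[.39,.235])):
        p=mask_pts(c,nme,q,np.array(near))
        if p is not None: print(nme,q,len(p),np.median(p,0),p[:,2].max(), p.min(0),p.max(0))
        if p is not None and q=="stick_pivot":
            t=p[abs(p[:,2]-.042)<.008]; print(" top rect",cv2.minAreaRect(t[:,:2].astype(np.float32)))
        if p is not None and q=="knob":
            t=p[p[:,2]>.115]; print(" knob hi",t.mean(0),len(t))
# camera body
k=(P[...,2]>.10)&(P[...,0]>.72)&(P[...,0]<.98)&(abs(P[...,1])<.12)
p=P[k]; print("cam",len(p),p.min(0),p.max(0),p.mean(0),cv2.minAreaRect(p[:,:2].astype(np.float32)))
a=cv2.resize(T["image"][40:140,250:390],None,fx=4,fy=4,interpolation=cv2.INTER_CUBIC)
b=cv2.resize(T["image"][205:285,190:330],None,fx=4,fy=4,interpolation=cv2.INTER_CUBIC)[:,:560]
a=a[:280];cv2.imwrite("pics/crop1.png",np.vstack([a,b[:300]]))
E
```

```text
tape [328 147  13  12  71] [ 0.6824 -0.1027  0.    ]
tape [226 152  12  12  78] [0.669  0.2378 0.    ]
tape [281 152  12  12  64] [0.6685 0.0441 0.    ]
tape [384 153   6   4  22] [ 0.6691 -0.2804  0.    ]
tape [323 202  12  13  78] [ 0.4896 -0.0804  0.    ]
tape [226 207  12  12  77] [0.4772 0.2388 0.    ]
tape [281 207  13  12  81] [0.4749 0.0443 0.    ]
tape [378 209  13  13  83] [ 0.4644 -0.2721  0.    ]
tape [286 222  29   1  29] [0.4487 0.0084 0.    ]
top crock 2125 0.16167269165771067
rim 253 [ 0.5734 -0.1962  0.0692]
side 207 [ 0.5736 -0.1966  0.07  ]
top knob 156 [0.4008 0.2335 0.1282] 0.13844756262741154 [0.3788 0.2194 0.0457] [0.4168 0.2537 0.1384]
 knob hi [0.3992 0.2374 0.1315] 87
top jar 184 [0.4135 0.0323 0.1064] 0.1113618134744374 [ 0.3918  0.0087 -0.0007] [0.4344 0.0532 0.1114]
top tripod 1235 [ 0.8528 -0.005   0.1606] 0.17989504224872513 [ 0.7873 -0.0633 -0.0077] [0.9596 0.063  0.1799]
top stick_pivot 1795 [0.3819 0.2363 0.0415] 0.13844756262741154 [ 0.3005  0.1792 -0.0061] [0.4612 0.3081 0.1384]
 top rect ((0.3828004002571106, 0.23884090781211853), (0.1184775754809
[... 332 characters left out ...]
43383810442113 [0.387 0.016 0.003] [0.4301 0.0578 0.1094]
scene tripod 1093 [0.8497 0.0099 0.127 ] 0.17604483587287972 [ 0.7814 -0.1585 -0.0045] [1.06   0.0689 0.176 ]
scene lens 760 [0.8457 0.0127 0.1433] 0.17604483587287972 [ 0.7943 -0.0627  0.0795] [0.9005 0.0554 0.176 ]
scene stick_pivot 2150 [0.3633 0.2528 0.0402] 0.1357171588106206 [ 0.302   0.0934 -0.0038] [0.6509 0.3051 0.1357]
 top rect ((0.38124001026153564, 0.2423277199268341), (0.11938697099685669, 0.15517863631248474), 89.99559020996094)
cam 1159 [ 0.8031 -0.0633  0.1031] [0.8987 0.0493 0.1799] [ 0.8513 -0.0054  0.1577] ((0.8508480787277222, -0.0075788795948028564), (0.09502856433391571, 0.11166778206825256), 3.1134090423583984)
```

View pics/crop1.png

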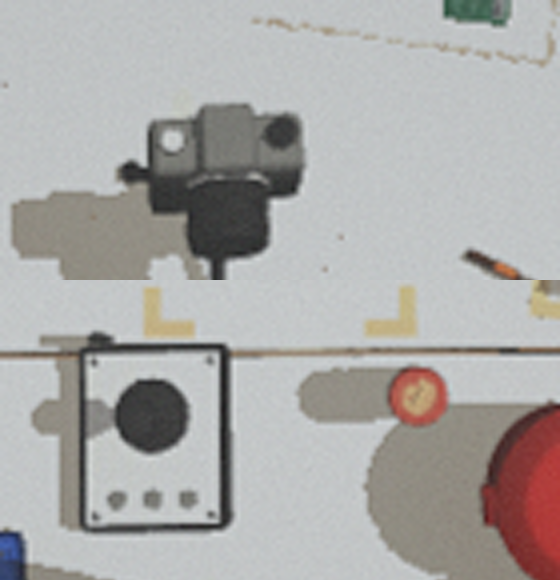

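The picture confirms the black-and-silver remote with its knob upright and its aerial at the far left. The camera looks roughly along -x. The empty marks' middle is (.572,.141), the crock axis is (.573,-.196) and the stick is at (.400,.239). I'll push with open, tilted fingers used as a cradle.

```bash
cat >> m.py <<'E'
from scipy.spatial.transform import Rotation as Ro
def tilt(deg,flip=1):
    a=np.radians(deg); z=np.array([0,np.sin(a),-np.cos(a)]); y=np.array([flip,0,0.]); x=np.cross(y,z)
    return Ro.from_matrix(np.stack([x,y,z],1)).as_quat()
E
python3 - <<'E'
from m import *
for d in (35,42,50):
  for f in (1,-1):
    q=tilt(d,f)
    for p in ([.573,-.32,.2],[.573,-.32,.055],[.573,-.255,.055],[.572,-.1,.055],[.572,.085,.055]):
        j=inverse_kinematics(p,q); print(d,f,p,None if j is None else np.array(j))
E
```

```text
35 1 [0.573, -0.32, 0.2] [-0.8423  0.7007  1.1335  0.4003  1.7721 -0.8552]
35 1 [0.573, -0.32, 0.055] [-0.8423  0.8428  1.2262  0.3919  1.5553 -0.946 ]
35 1 [0.573, -0.255, 0.055] [-0.7836  0.7928  1.3466  0.4206  1.4707 -0.9274]
35 1 [0.572, -0.1, 0.055] [-0.6138  0.7001  1.5759  0.5102  1.2876 -0.8654]
35 1 [0.572, 0.085, 0.055] [-0.3472  0.6373  1.7383  0.6506  1.0984 -0.7494]
35 -1 [0.573, -0.32, 0.2] [-0.8423  0.7007  1.1335  0.4003  1.7721  2.2864]
35 -1 [0.573, -0.32, 0.055] [-0.8423  0.8428  1.2262  0.3919  1.5553  2.1956]
35 -1 [0.573, -0.255, 0.055] [-0.7836  0.7928  1.3466  0.4206  1.4707  2.2142]
35 -1 [0.572, -0.1, 0.055] [-0.6138  0.7001  1.5759  0.5102  1.2876  2.2762]
35 -1 [0.572, 0.085, 0.055] [-0.3472  0.6373  1.7383  0.6506  1.0984  2.3922]
42 1 [0.573, -0.32, 0.2] [-0.8723  0.7619  1.0827  0.4667  1.8675 -0.8666]
42 1 [0.573, -0.32, 0.055] [-0.8723  0.9061  1.1607  0.4471  1.6679 -0.9664]
42 1 [0.573, -0.255, 0.055] [-0.8174  0.8541  1.2902  0.4755  1.5775 -0.9586]
42 1 [0.572, -0.1, 0.055] [-0.6582  0.7581  1.5391  0.5692  1.3821 -0.9247]
42 1 [0.572, 0.085, 0.0
[... 512 characters left out ...]
682]
50 1 [0.573, -0.32, 0.055] [-0.9007  0.9822  1.0865  0.5096  1.7931 -0.9771]
50 1 [0.573, -0.255, 0.055] [-0.8494  0.9283  1.2261  0.5352  1.6969 -0.9818]
50 1 [0.572, -0.1, 0.055] [-0.7005  0.8301  1.4952  0.6281  1.4902 -0.9778]
50 1 [0.572, 0.085, 0.055] [-0.4609  0.7612  1.7065  0.7992  1.2769 -0.9472]
50 -1 [0.573, -0.32, 0.2] [-0.9007  0.8339  1.0283  0.5431  1.9719  2.2734]
50 -1 [0.573, -0.32, 0.055] [-0.9007  0.9822  1.0865  0.5096  1.7931  2.1645]
50 -1 [0.573, -0.255, 0.055] [-0.8494  0.9283  1.2261  0.5352  1.6969  2.1598]
50 -1 [0.572, -0.1, 0.055] [-0.7005  0.8301  1.4952  0.6281  1.4902  2.1638]
50 -1 [0.572, 0.085, 0.055] [-0.4609  0.7612  1.7065  0.7992  1.2769  2.1944]
```

Run:
```python
from m import *
q=tilt(50)
move_gripper(.088); print(current_finger_gap())
move_ptp([.573,-.36,.2],q)
servo_line([.573,-.34,.06],q,rate=.15)
print("hit",servo_line([.573,-.235,.06],q,rate=.06,contact_N=2), current_position(),current_force(),current_clock())
p=current_position()
T=capture("top"); P=mask_pts(T,"top","crock",[.57,-.19])
if P is not None:
    r=P[(P[:,2]>.118)&(P[:,2]<.138)]; print("crock",circ(r))
cv2.imwrite("pics/top1.png",T["image"])
```

```text
0.0878646486130206
hit True [ 0.5733 -0.2505  0.0597] [0.191  0.0012 0.7453] 5.75
crock [ 0.5728 -0.1934  0.0685]
```

View pics/top1.png

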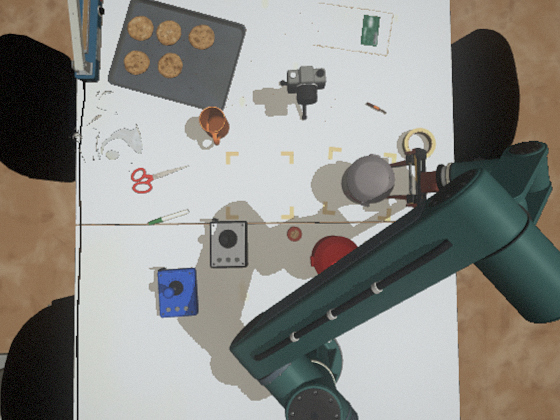

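The open fingers sit behind the crock at (385–415,180), with the crock at (368,180), and the way to the left is clear. Pushing now.

Run:
```python
from m import *
q=tilt(50)
servo_line([.573,-.1,.06],q,rate=.06); print(current_force())
servo_line([.5725,.073,.06],q,rate=.05); sleep(.3)
def look():
    out=[]
    for n in("top","scene"):
        T=capture(n); P=mask_pts(T,n,"crock",[.57,.13])
        if P is not None:
            r=P[(P[:,2]>.118)&(P[:,2]<.138)]; out.append(circ(r)); print(n,out[-1],len(r))
    return out[0]
c=look(); print(current_position(),current_clock())
d=.1413-c[1]
if 0.002<d<.03:
    servo_line([.5725,current_position()[1]+d,.06],q,rate=.03); sleep(.3); look()
    cv2.imwrite("pics/top2.png",capture("top")["image"])
print(current_position(),current_clock())
```

```text
[-0.5964 -2.5959 -0.5685]
top [0.571  0.1295 0.0688] 215
scene [0.5724 0.1308 0.069 ] 342
[0.5725 0.073  0.06  ] 12.625
top [0.5713 0.1411 0.0685] 236
scene [0.5713 0.1438 0.0683] 347
[0.5724 0.0849 0.0601] 13.7167
```

View pics/top2.png

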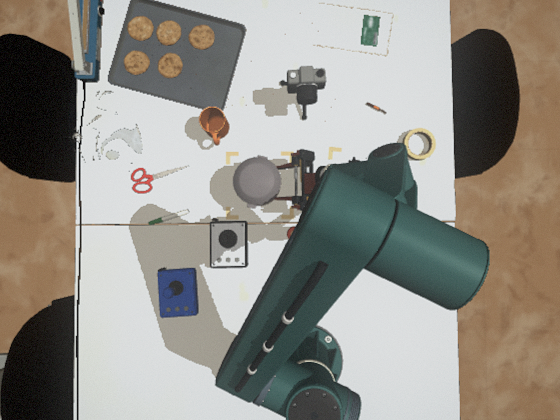

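The crock is at (257,181), inside the left marks (fit .571,.141–.144). Backing off and straddling the knob.

```bash
cat >> m.py <<'E'
from scipy.spatial import cKDTree
from scipy.optimize import minimize
def campts(c):
    P=cloud(c); k=(P[...,2]>.11)&(np.hypot(P[...,0]-.855,P[...,1])<.13)
    return P[k]
P0=campts(dict(np.load("top0.npz")))
AX=np.array([.863,-.005])
def dyaw(c):   # turn of the camera since the start, + = view to robot's left
    p=campts(c); tr=cKDTree(P0)
    def f(s):
        w=Ro.from_rotvec([0,0,s[0]]).as_matrix()   # undo the turn (view -x -> +y is a negative world rotation)
        x=p.copy(); x[:,:2]-=AX+s[1:]; x=x@w.T; x[:,:2]+=AX
        return np.minimum(tr.query(x)[0],.01).mean()
    b=min(((f([a,0,0]),a) for a in np.arange(-.2,1.0,.1)))[1]
    return minimize(f,[b,0,0],method="Nelder-Mead",options=dict(initial_simplex=[[b,0,0],[b+.05,0,0],[b,.005,0],[b,0,.005]],maxfev=60)).x
E
python3 - <<'E'
from m import *
c=dict(np.load("top0.npz"))
print("foot",world(c,304.5,118,0))
hi=P0[P0[:,2]>.11]
bar=hi[hi[:,0]<.835]; body=hi[hi[:,0]>.86]
print("barrel",np.median(bar,0),bar.min(0),bar.max(0)," body",body.min(0),body.max(0),body.mean(0))
print("selfcheck",dyaw(capture("top")))
q=tilt(50); p=current_position()
servo_line([.5724,-.02,.06],q,rate=.12)
servo_line([.56,-.05,.26],q,rate=.25)
best=None
for f in(1,-1):
    R=np.stack([[f,0,0],[0,-f,0],[0,0,-1.]],1)   # y along world y, z down
    o=Ro.from_matrix(R).as_quat(); j=inverse_kinematics([.4,.239,.28],o)
    if j is not None and (best is None or abs(j[5])<best[0]): best=(abs(j[5]),o,j)
print(best); np.save("o.npy",best[1])
move_ptp([.40,.239,.28],best[1]); move_gripper(.05)
T=capture("wrist"); cv2.imwrite("pics/w3.png",T["image"]); P=cloud(T)
k=P[(P[...,2]>.1)&(P[...,2]<.145)&(np.hypot(P[...,0]-.4,P[...,1]-.239)<.05)]
print("knob",len(k),k.min(0) if len(k) else "",k.max(0) if len(k) else "", current_finger_gap(),current_clock())
E
```

```text
foot [ 0.7932 -0.0105  0.    ]
barrel [ 0.8141 -0.0078  0.154 ] [ 0.8028 -0.0394  0.1102] [0.835  0.0203 0.1653]  body [ 0.8601 -0.0611  0.1197] [0.8983 0.0493 0.1805] [ 0.8768 -0.0056  0.1675]
selfcheck [0. 0. 0.]
(np.float64(1.1806272872383663), array([0., 1., 0., 0.]), array([ 0.3902,  0.1093,  1.7029, -0.    ,  1.3294, -1.1806]))
knob 662 [0.3824 0.2264 0.1183] [0.4137 0.2576 0.1364] 0.04963966252896869 17.85
```

View pics/w3.png

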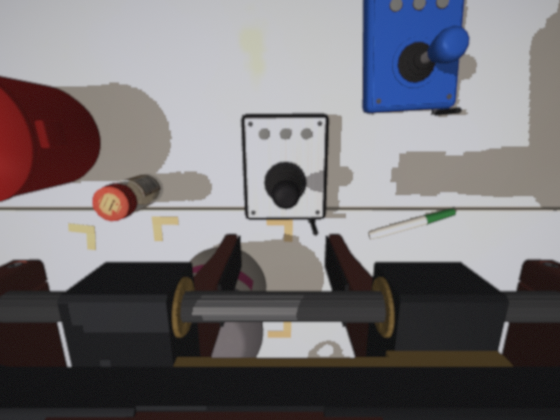

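The wrist view shows the silver remote's knob at (286,190), upright and between the finger lines. Its fit is (.398,.242), which agrees with the top view. The initial camera yaw is about -0.05 and the target about +0.46, so the camera must turn about 0.515 rad. Straddling the knob and pushing it left.

Run:
```python
from m import *
o=np.load("o.npy"); X,Y=.399,.2415
servo_line([X,Y,.20],o,rate=.15)
print("down hit",h:=servo_line([X,Y,.093],o,rate=.08,contact_N=3),current_force())
if not h:
    servo_line([X,Y+.033,.093],o,rate=.06); t0=current_clock(); f=current_force(); print("over",f)
    last=None
    while current_clock()-t0<7:
        c=capture("top"); t=current_clock()-t0; d=dyaw(c); print(round(t,2),d)
        if d[0]>.515-.07: break      # return adds a little
        if t>3 and d[0]<.05: break
        sleep(.15)
    servo_line([X,Y,.093],o,rate=.08); sleep(.3)
    print("end",dyaw(capture("top")),current_force(),current_clock())
```

```text
down hit False [ 0.8318 -0.3707  0.31  ]
over [-0.2175 -6.6253  3.4005]
0.05 [ 0.0037 -0.     -0.    ]
0.25 [0.0071 0.     0.    ]
0.45 [0.0599 0.0003 0.0002]
0.65 [ 0.0782 -0.0002  0.0013]
0.85 [0.1022 0.0002 0.0005]
1.05 [0.116  0.0003 0.0012]
1.25 [0.1401 0.0007 0.0011]
1.45 [0.14   0.0002 0.0014]
1.65 [0.1717 0.0006 0.0019]
1.85 [0.1982 0.0006 0.0018]
2.05 [0.2123 0.0007 0.0018]
2.25 [0.2388 0.0009 0.0027]
2.45 [0.2372 0.0007 0.0024]
2.65 [0.2575 0.0007 0.0024]
2.85 [0.2742 0.0007 0.0022]
3.05 [0.2906 0.0006 0.0026]
3.25 [0.3044 0.0011 0.0031]
3.45 [0.3238 0.0015 0.003 ]
3.65 [0.3365 0.0013 0.0038]
3.85 [0.3498 0.0018 0.0037]
4.05 [0.3741 0.0012 0.0037]
4.25 [0.3885 0.0016 0.0037]
4.45 [0.4114 0.0016 0.0039]
4.65 [0.4323 0.0021 0.004 ]
4.85 [0.443  0.0018 0.0039]
5.05 [0.4585 0.0019 0.004 ]
end [0.4829 0.0023 0.0044] [-0.0942 -0.182  -0.2049] 26.675
```

Run:
```python
from m import *
o=np.load("o.npy")
servo_line([.399,.2415,.30],o,rate=.15)
T=capture("top"); S=capture("scene")
for n,c in(("top",T),("scene",S)):
    P=mask_pts(c,n,"crock",[.57,.14])
    if P is not None:
        r=P[(P[:,2]>.118)&(P[:,2]<.138)]; ck=circ(r); print(n,"crock",ck)
s=dyaw(T); a=s[0]
# pan axis from the residual shift: p = AX+s + R(-a)... -> fixed point
R=Ro.from_rotvec([0,0,-a]).as_matrix()[:2,:2]
A=np.linalg.solve(np.eye(2)-R, AX+s[1:]-R@AX); print("delta",a,"axis",A)
p=campts(T); rect=cv2.minAreaRect(p[:,:2].astype(np.float32)); print(rect)
r0=cv2.minAreaRect(P0[:,:2].astype(np.float32)); print(r0)
for y in(-.054+a,-np.radians(rect[2]) if rect[2]<45 else np.radians(90-rect[2])):
    L=np.array([-np.cos(y),np.sin(y)]); d=np.array([.572,.142])-A; print("yaw",y,"miss",L[0]*d[1]-L[1]*d[0])
def crop(c,a,b,e,f): return cv2.resize(c["image"][a:b,e:f],(560,280),interpolation=cv2.INTER_CUBIC)
cv2.imwrite("pics/end.png",np.vstack([crop(T,50,230,180,540),crop(S,130,310,150,510)]))
print(current_clock())
```

```text
top crock [0.5713 0.1415 0.0689]
scene crock [0.5706 0.1441 0.0677]
delta 0.4770474786490466 axis [ 0.872  -0.0071]
((0.8528754711151123, 0.0018512383103370667), (0.1121278926730156, 0.09470390528440475), 65.02165222167969)
((0.8507089018821716, -0.007967889308929443), (0.09439593553543091, 0.11188629269599915), 4.369283676147461)
yaw 0.4230474786490466 miss -0.01278542609006908
yaw 0.43595441043990013 miss -0.008463505214226147
28.4083
```

View pics/end.png

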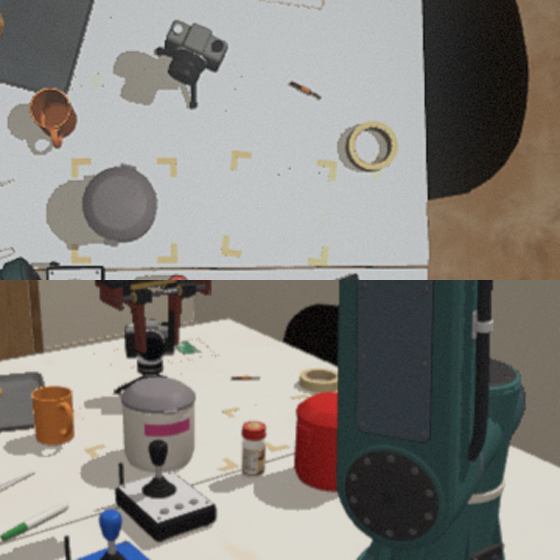

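The crock is centred in the marks, the stick is upright, and the mug and jar are untouched. The line of sight passes about 10–15 mm to the right of the crock's axis. That is inside the limit, but one short nudge will centre it.

Run:
```python
from m import *
o=np.load("o.npy"); X,Y=.399,.2415
servo_line([X,Y,.20],o,rate=.2)
if not servo_line([X,Y,.093],o,rate=.08,contact_N=3):
    servo_line([X,Y+.033,.093],o,rate=.06); servo_line([X,Y,.093],o,rate=.08)
sleep(.3); servo_line([X,Y,.30],o,rate=.15)
T=capture("top"); s=dyaw(T); a=s[0]; A=np.array([.872,-.0071])
rect=cv2.minAreaRect(campts(T)[:,:2].astype(np.float32))
ms=[]
for y in(-.065+a,np.radians(90-rect[2])):
    d=np.array([.572,.142])-A; ms.append(-np.cos(y)*d[1]-np.sin(y)*d[0]); print("yaw",y,"miss",ms[-1])
P=cloud(T); print(a,current_force(),current_clock())
if max(map(abs,ms))<.018: sleep(.5); print(close_job())
```

```text
yaw 0.45035243509932416 miss -0.003648941145948853
yaw 0.4770176912878319 miss 0.005283859653414269
0.5153524350993242 [-0.9392  0.4039  0.4542] 33.6833
the job is handed in; nothing more can be done
None
```

The job is handed in at about 34 s: the crock stands within about 3 mm of the middle of the formerly empty marks, the camera's line of sight passes within about 5 mm of its axis, the stick was let go and the gripper raised clear, and the mug and jar were not touched (all by my own measurements; the verdict was not shown).

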